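# Clear the jammed jar tray and send the small jar through the gate

### The job

The big round jar has got stuck in the opening of the wooden tray, and it is too wide to pass. Gently nudge it back and aside into whichever of the two side bays next to the opening is free, then push the small jar with the knobbed lid through the opening and the two sprung flaps into the catch tray, so that the flaps close behind it. Slide the jars with the fingertips without lifting, tipping or pressing hard on them, leave the big jar standing in its tray, and do not disturb the stone seal or the white ink box.

Things in the scene. Friction and masses are not known exactly. Their poses are not given: they have to be found in the camera images.
- tray: Fixed open wooden tray, 570 mm (x) by 324 mm (y). Origin on its underside in the middle of the opening, at the front wall's inner face; x points out through the opening, y left, z up. Floor at z 10 mm, all wall tops at z 46. Jar compartment x -273 to 0, y -150 to 150; front wall x 0 to 12 with the opening y -42 to 42; then a lane of that width, walls 10 mm thick, up to x 85.
- catch (a point): Middle of the catch tray's floor, at x 180 mm, y 0, z 10 of the tray. The catch tray reaches from the flaps at x 85 to x 273 and from y -120 to 120 mm. The flaps sweep its first 40 mm (to x 125) and can close only when the small jar's centre is past about x 155.
- bays (a point): Floor point midway between the two side bays, at x -70 mm, y 0 of the tray. The bays are the compartment's front corners: x -130 to 0, 85 to 150 mm off the middle line, left and right.
- bays_edge (a point): Point on the floor at x -130 mm, y 0 of the tray: where the bays end. One bay is closed by a fixed wooden block 34 mm high (x -75 to -45, 86 to 148 mm off the middle line); the other is free (its 2 mm felt pad hinders nothing). Which is not told: look or feel. The big jar stops dead at the block with its centre 39 mm off the middle line; in the free bay at 103 mm; it clears the small jar's way from 85.
- big_centre (a point): Centre (half-way up) of the big flat round stoneware jar: 94 mm diameter, 44 mm high, flat lid, 0.3 to 0.5 kg, straight sides. It starts against the edges of the opening, its front bulging up to 26 mm into the lane. Slides on the tray floor at 3 to 8 N.
- small_centre (a point): Centre (half-way up) of the small round stoneware jar: 72 mm diameter, straight sides up to 34 mm, 60 mm high with a domed lid and a 20 mm wide knob, 0.2 to 0.4 kg. It starts behind the big jar in the middle part of the compartment, at least 25 mm from the back wall. Slides freely on the tray floor.
- leaf_left (a joint): Left sprung flap: upright wooden leaf 41 mm long, 5 mm thick, from 4 to 40 mm above the floor, hinged on an upright axis at x 85 mm, y 43 of the tray. 0 = closed across the lane; grows to 1.5 rad as it swings out into the catch tray. Nothing lies above it, so fingers can pass between the flaps from above. A light spring (0.5 to 3 N at the tip) closes it.
- leaf_right (a joint): Right (y = -43 mm) sprung flap, mirror image of the left one, same joint values. Pushing the small jar between the two flaps takes up to about 15 N.
- seal: Bystander: stone seal 32 x 32 x 65 mm standing in the left far corner of the catch tray. Origin at the centre of its underside.
- inkbox: Bystander: round white ceramic ink box, 48 mm diameter, 25 mm high, in the rear right corner of the jar compartment. Origin at the centre of its underside.
There are look-alikes about, which are no part of the job. Leave any green or red look-alike of the part that bears big_centre alone.

How it is judged:
By the outcome, as a careful person would: the job done as asked, in the order asked, and still so for the second after the job is handed in, with the robot touching nothing.
It also fails if it takes over 69 s, if anything falls off the work surface, if the arm or the gripper's body presses on something with over 40 N, if the wrist force passes 120 N, or if a joint passes its speed limit or range.

### The arm

A 6-joint arm with a two-finger parallel gripper is mounted at the origin on the work surface. World frame = base frame: x ahead of the robot, y to its left, z up, the work surface at z = 0. Lengths are in mm, angles in rad, forces in N, time in s.
With the tool pointing down it reaches from about 275 to 725 mm from the base axis. Payload 15.9 kg.
Tool frame: the origin (TCP) lies on the mounting face of the last link; the fingertips stand r.tcp_to_tips ahead of it and the grasp point (between the pads) lies 155 mm ahead of it (r.tcp_to_tips is the distance from the TCP to the fingertips, in mm); y points along the fingers, z is the direction in which the jaws open and shut, and the axes are right-handed (so a half turn about y gives the same grasp; the last joint's range is limited). The gripper opens to 85 mm and grips with 20 to 120 N. Pads are 22 mm wide; open, the fingers measure 114 mm over their backs; the gripper's body (76 mm by 85 mm) begins 54 mm behind the grasp point. The pads swing forward as they close: fully open they stand 13 mm farther back than shut.
Start: joints at [-1.195, 0.213, -0.034, 1.323, 0, 1.571], TCP at [183.502, -465.095, 404.706] pointing down, gripper open.
Joint ranges: [-2.98, 2.98], [-0.74, 1.72], [-1.14, 1.35], [-2.1, 2.04], [-1.57, 1.44], [-3.14, 3.14]. Speed limits (rad/s): [1.89, 1.89, 2.39, 2.57, 3.14, 3.14].

### API

Orientations are given as a unit quaternion [w, x, y, z].
In Python, from cell import telemetry, eyes, job, r gives the robot as it stands. The module is installed in compiled form; this text tells all that it offers.
- The arm moves only by the tool move_arm, never from a script. Its argument "moves" is a list that holds one entry, the list of rows, each a list of 5 numbers: the shift along the tool's x, y, z in m, then the turn about the tool's y in rad, then the finger opening in m, from 0 to 0.0854. In form: [[[tx, ty, tz, roll, gripper], ...]]. A call has exactly 10 rows; each row shifts and turns the commanded pose from where the row before left it, along the tool's axes as they then stand; what a row does not reach is not made up. A row lasts 1/8 s, in which the tool goes at most 62.5 mm and 10.7 degrees, less where a joint would pass 70% of its speed; a pose out of reach is approached as far as the arm can. A call with a gripper value outside its range is refused whole. The fingers move at their own pace and stop on an object; "squeeze" is the grip in N (left out, the last holds). Time passes only in rows, so rows that do not move let the fingers close, or fill a call up. It gives the time, the measured TCP pose, the force and the opening at its end, in the units of the state.
- telemetry.get_obs(): the state, without advancing time (a new reading comes with each control period).
- eyes.get_image(name): name is "scene" or "top" or "wrist"; returns the picture (384x512x3 uint8, red, green, blue); there is no depth.
- eyes.calibration(name): a dict with "K" (3x3 intrinsics, pixels), "world_to_cam" (4x4, takes a point from world to camera coordinates). Camera axes: x right, y down, z forward; pixel columns grow to the right and rows downward; lengths in mm; the calibration is good to about 2 mm. A picture is of the moment at which its call begins: read the wrist's pose just before it. calibration takes no time and is no camera call; for the wrist camera it gives the pose at the moment of the call.
- job.hand_in(): hands the job in, once; it reports no verdict.
The state is a dict: "time_s": time; "qpos": joint angles; "joint_velocities": joint speeds; "tau": joint torques, N m; "tool_pos": TCP position; "tcp_rot": TCP orientation; "wrist_force": force on the tool from outside, world axes, zero at the start; "ft_torque": the same for the moment, N m; "opening": finger opening in mm.
Only numpy, scipy, OpenCV 4.12 (cv2) and the standard library are available. Lean on these libraries where they do the work, as an engineer would, in place of code of your own. Each camera call takes 0.05 s, during which the arm holds its last target. There are 200 camera calls.

## Working session

There is one attempt and no reset: what is moved stays moved. The work goes in short steps, Python scripts to look and compute and a tool call to move; the robot and the scene stay as the last step left them, time stands still between calls to the robot, and variables do not carry over. Pictures are saved under pics/ and viewed, about 8 in all and at most 12, crops included, and the job is handed in when it is done.

Besides the shell and the picture viewer there is one more tool, called after "Emit:" by a JSON object that holds its "api" and its "payload". move_arm: Moves the arm, as the interface text tells. Its arguments: {"type":"object","properties":{"moves":{"type":"array"},"squeeze":{"type":"number"}},"required":["moves"]}

```bash
mkdir -p pics; python3 - <<'E'
from cell import telemetry, eyes, job, r
import cv2,numpy as np
for n in("scene","top"):
    im=eyes.get_image(n); cv2.imwrite(f"pics/{n}0.png",im[:,:,::-1])
    c=eyes.calibration(n); print(n,np.round(c["K"],1).tolist(),np.round(c["world_to_cam"],4).tolist())
o=telemetry.get_obs(); print({k:np.round(v,3).tolist() for k,v in o.items()}); print(r.tcp_to_tips)
a=cv2.imread("pics/scene0.png");b=cv2.imread("pics/top0.png")
cv2.imwrite("pics/top0b.png",cv2.resize(b,(800,600),interpolation=cv2.INTER_CUBIC))
E
```

```text
scene [[457.3, 0.0, 248.6], [0.0, 457.3, 189.0], [0.0, 0.0, 1.0]] [[-0.5947, 0.8038, 0.0149, 370.6736], [0.6347, 0.4808, -0.605, -270.0869], [-0.4935, -0.3503, -0.7961, 1247.8392], [0.0, 0.0, 0.0, 1.0]]
top [[359.4, 0.0, 254.0], [0.0, 359.4, 193.7], [0.0, 0.0, 1.0]] [[-0.0136, -0.9999, 0.0011, -53.8216], [-0.9989, 0.0135, -0.044, 517.4333], [0.044, -0.0017, -0.999, 977.3086], [0.0, 0.0, 0.0, 1.0]]
{'time_s': 0.1, 'qpos': [-1.195, 0.213, -0.035, 1.324, -0.0, 1.571], 'joint_velocities': [0.001, -0.0, 0.002, -0.0, -0.001, -0.001], 'tau': [0.002, -68.725, 48.781, 0.012, 0.0, -0.0], 'tool_pos': [183.46, -464.988, 404.288], 'tcp_rot': [0.132, -0.132, 0.695, -0.694], 'wrist_force': [0.614, 0.975, -0.048], 'ft_torque': [-0.034, -0.02, -0.02], 'opening': 85.278}
173.4
```

View pics/top0b.png

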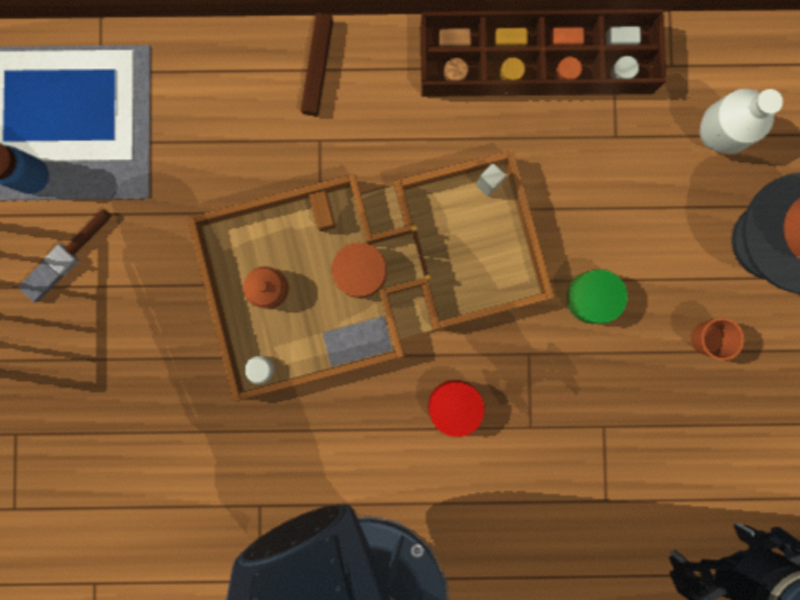

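View pics/scene0.png

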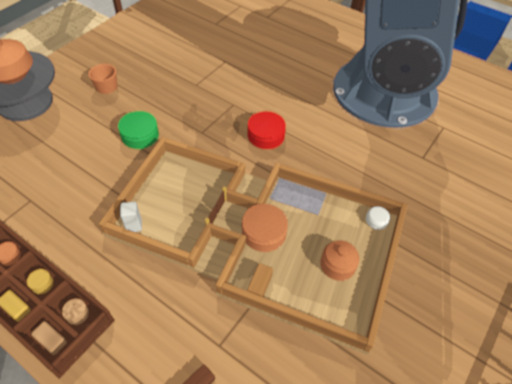

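The top view shows the tray with its long axis to the right. The wooden block is at (321,210), in the left bay. The grey felt is at (357,341), so the right bay is free.

Look-alikes of the big jar:
- The green disc at (598,297) and the red disc at (457,408) lie outside the tray and are to be left alone.
- The brown disc at (359,270) is in the opening, so it is the big jar.

The small jar with the knob is at (265,287). I'll enlarge the view to confirm this and to fit the tray's pose.

```bash
python3 - <<'E'
import cv2
b=cv2.imread("pics/top0.png")
cv2.imwrite("pics/crop.png",cv2.resize(b[90:265,115:365],(800,560),interpolation=cv2.INTER_CUBIC))
E
```

```text
(no output)
```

View pics/crop.png

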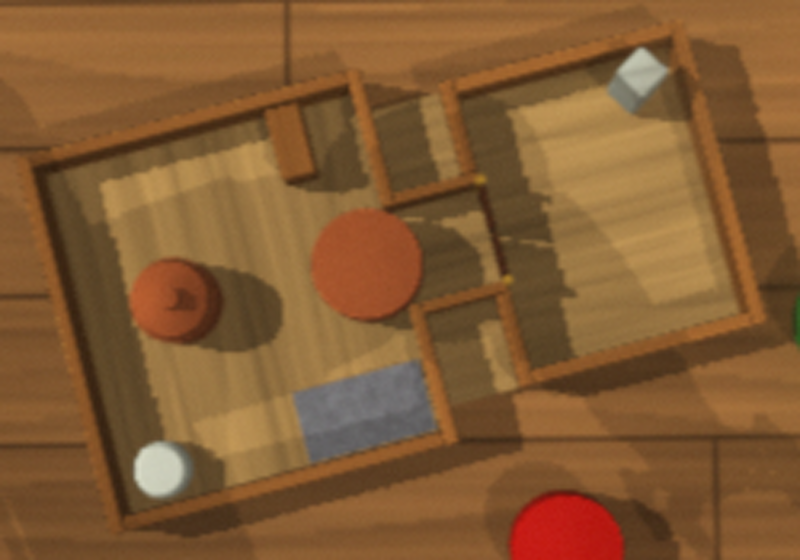

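```bash
cat > h.py <<'E'
from cell import telemetry, eyes, job, r
import cv2,numpy as np
from scipy.spatial.transform import Rotation as Ro
from scipy.optimize import least_squares
def w2px(n,P):
    c=eyes.calibration(n);P=np.atleast_2d(P);q=P@c["world_to_cam"][:3,:3].T+c["world_to_cam"][:3,3]
    p=q@c["K"].T;return p[:,:2]/p[:,2:]
def px2w(n,uv,z):
    c=eyes.calibration(n);R=c["world_to_cam"][:3,:3];t=c["world_to_cam"][:3,3]
    d=R.T@np.linalg.solve(c["K"],[uv[0],uv[1],1]);o=-R.T@t
    return o+d*(z-o[2])/d[2]
E
python3 - <<'E'
from h import *
cr=lambda u,v:(115+(u+.5)/3.2-.5,90+(v+.5)/3.2-.5)
pts={(22,160):(-285,162),(118,528):(-285,-162),(356,72):(12,162),(455,440):(12,-162),(682,27):(285,132),(762,316):(285,-132)}
W=np.array([px2w("top",cr(*k),46)[:2] for k in pts]);M=np.array(list(pts.values()),float)
rot=lambda a:np.array([[np.cos(a),-np.sin(a)],[np.sin(a),np.cos(a)]])
f=lambda p:((M@rot(p[2]).T+p[:2])-W).ravel()
s=least_squares(f,[450,0,-1.3]);print(s.x,np.round(s.fun.reshape(-1,2),1).tolist())
T=s.x
def tr(w):return (np.array(w[:2])-T[:2])@rot(T[2])
for n,u,z in(("big",(367,264),54),("small",(175,301),44),("knob",(180,298),68),("ink",(163,470),35)):
    w=px2w("top",cr(*u),z);print(n,w.round(1),tr(w).round(1))
np.save("T.npy",T)
o=telemetry.get_obs();q=o["tcp_rot"];print(Ro.from_quat([q[1],q[2],q[3],q[0]]).as_matrix().round(3))
E
```

```text
[578.87821441 -19.37578339  -1.32382487] [[1.9, 5.5], [-5.9, 6.1], [3.9, -2.9], [-1.8, -3.4], [7.0, -0.9], [-5.1, -4.5]]
big [572.6   3.5  54. ] [-23.7  -0.5]
small [544.9 164.2  44. ] [-186.3   11.9]
knob [545.4 154.5  68. ] [-176.8   10.1]
ink [404.3 176.8  35. ] [-232.9 -121.3]
[[-0.93  -0.     0.367]
 [-0.367  0.001 -0.93 ]
 [ 0.    -1.    -0.001]]
```

```bash
cat >> h.py <<'E'
rot=lambda a:np.array([[np.cos(a),-np.sin(a)],[np.sin(a),np.cos(a)]])
def t2w(T,p,z=None):
    p=np.atleast_2d(np.array(p,float));q=p[:,:2]@rot(T[2]).T+T[:2]
    return q if z is None else np.c_[q,np.full(len(q),z)]
def tr(T,w):return (np.array(w)[...,:2]-T[:2])@rot(T[2])
E
python3 - <<'E'
from h import *
T=np.load("T.npy")
b=cv2.resize(cv2.imread("pics/top0.png")[90:265,115:365],(800,560),interpolation=cv2.INTER_CUBIC)
def pl(p,z,c):
    q=(w2px("top",t2w(T,p,z))-[115,90]+.5)*3.2-.5
    cv2.polylines(b,[np.round(q*8).astype(int)],True,c,1,cv2.LINE_AA,3)
pl([(-273,150),(0,150),(0,42),(85,42),(85,120),(273,120),(273,-120),(85,-120),(85,-42),(0,-42),(0,-150),(-273,-150)],46,(255,255,0))
pl([(-75,86),(-45,86),(-45,148),(-75,148)],44,(0,255,0))
a=np.linspace(0,2*np.pi,60)
pl(np.c_[-21.1+47*np.cos(a),47*np.sin(a)],54,(0,255,0))
pl(np.c_[-182+36*np.cos(a),11.5+36*np.sin(a)],44,(255,0,255))
cv2.imwrite("pics/ov.png",b)
E
```

```text
(no output)
```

View pics/ov.png

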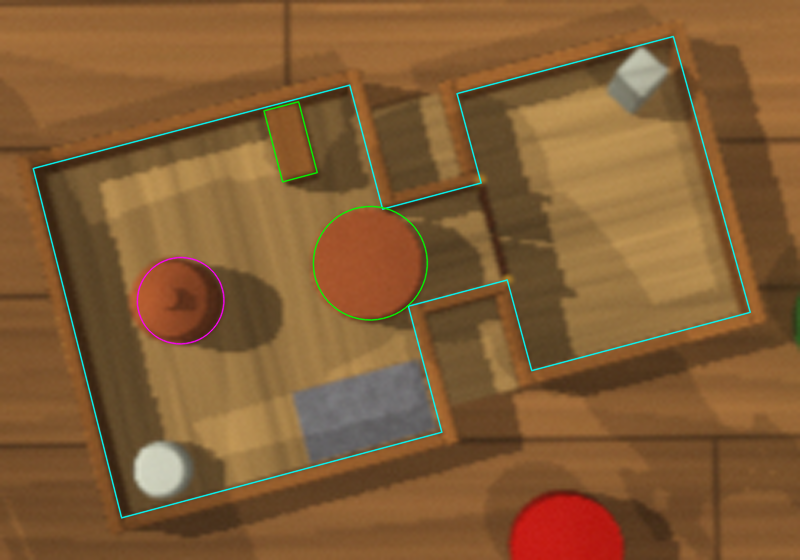

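The overlay fits to about 3 mm. It confirms the block in the left bay, the brown big jar in the opening and the knobbed small jar behind it. I'll push the big jar to the right, starting with a move to above the lane.

```bash
cat >> h.py <<'E'
def state():
    o=telemetry.get_obs();q=o["tcp_rot"];R=Ro.from_quat([q[1],q[2],q[3],q[0]]).as_matrix();return o,R
def plan(xt,yt,ztip,hd,n):  # tray x,y of tool axis; tip height; heading of tool z rel. tray x
    T=np.load("T.npy");o,R=state();p=np.array(o["tool_pos"]);g=np.r_[t2w(T,[xt,yt])[0],ztip+173.4]
    h=np.arctan2(R[1,2],R[0,2]);d=(T[2]+hd-h+np.pi)%(2*np.pi)-np.pi
    print("from",tr(T,p).round(1),p[2]-173.4,"dhead",d.round(3),"t",o["time_s"],"F",np.round(o["wrist_force"],1))
    for i in range(n):
        s=(g-p)/n/1000; print(np.round(np.r_[R.T@s,-d/n],4).tolist()); R=R@Ro.from_euler("y",-d/n).as_matrix()
E
python3 - <<'E'
from h import *
T=np.load("T.npy"); T[:2]+=3*np.array([np.cos(T[2]),np.sin(T[2])]); np.save("T.npy",T)
plan(54,0,110,np.pi/2,10)
E
```

```text
from [ 332.4 -492.4] 230.8875197902075 dhead 1.442 t 0.1 F [ 0.6  1.  -0. ]
[-0.0524, 0.0121, -0.0213, -0.1442]
[-0.0549, 0.0121, -0.0135, -0.1442]
[-0.0563, 0.0121, -0.0055, -0.1442]
[-0.0565, 0.0121, 0.0027, -0.1442]
[-0.0555, 0.0121, 0.0107, -0.1442]
[-0.0534, 0.0121, 0.0186, -0.1442]
[-0.0502, 0.0121, 0.0261, -0.1442]
[-0.0459, 0.0121, 0.033, -0.1442]
[-0.0407, 0.0121, 0.0393, -0.1442]
[-0.0346, 0.0121, 0.0447, -0.1442]
```

Emit:
{"api": "move_arm", "payload": {"moves": [[[-0.0524,0.012,-0.0213,-0.144,0.03],[-0.0549,0.012,-0.0135,-0.144,0.03],[-0.0563,0.012,-0.0055,-0.144,0.03],[-0.0565,0.012,0.0027,-0.144,0.03],[-0.0555,0.012,0.0107,-0.144,0.03],[-0.0534,0.012,0.0186,-0.144,0.03],[-0.0502,0.012,0.0261,-0.144,0.03],[-0.0459,0.012,0.033,-0.144,0.03],[-0.0407,0.012,0.0393,-0.144,0.03],[-0.0346,0.012,0.0447,-0.144,0.03]]]}}

```text
time_s: 1.35
tool_pos: [594.2, -73.6, 284.0]
tcp_rot: [-0.558, 0.559, -0.434, 0.434]
wrist_force: [0.8, 0.1, 0.2]
opening: 29.8
```

```bash
python3 - <<'E'
from h import *
plan(54,0,110,np.pi/2,1)
w=eyes.get_image("wrist"); T=np.load("T.npy")
b=w[:,:,::-1].copy()
def pl(p,z,c):
    q=w2px("wrist",t2w(T,p,z)); cv2.polylines(b,[np.round(q*8).astype(int)],True,c,1,cv2.LINE_AA,3)
pl([(0,150),(0,42),(85,42),(85,120),(273,120),(273,-120),(85,-120),(85,-42),(0,-42),(0,-150)],46,(255,255,0))
a=np.linspace(0,2*np.pi,60)
pl(np.c_[-21.1+47*np.cos(a),47*np.sin(a)],54,(0,255,0))
cv2.imwrite("pics/w1.png",b)
print(telemetry.get_obs()["qpos"])
E
```

```text
from [53.4  1.6] 110.61164102163625 dhead -0.003 t 1.35 F [0.8 0.1 0.2]
[0.0006, 0.0006, -0.0016, 0.0029]
[-0.11626619  0.46839238  0.01306947  1.1162215   0.00184687  1.19387719]
```

View pics/w1.png

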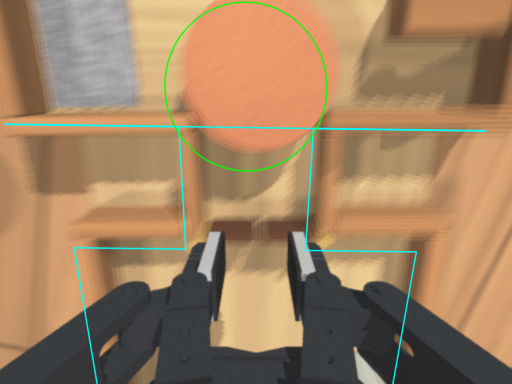

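The wrist view is motion-blurred, with the jar at the top centre and the block at upper right (450,15). I'll retake it now that the arm is at rest.

```bash
cat >> h.py <<'E'
def wov(fn,jar=None,small=None):
    T=np.load("T.npy");eyes.get_image("wrist");w=eyes.get_image("wrist");b=w[:,:,::-1].copy();cv2.imwrite(fn[:-4]+"_raw.png",b)
    def pl(p,z,c,cl=True):
        q=w2px("wrist",t2w(T,p,z)); cv2.polylines(b,[np.round(q*8).astype(int)],cl,c,1,cv2.LINE_AA,3)
    pl([(0,150),(0,42),(85,42),(85,120)],46,(255,255,0),False);pl([(85,-120),(85,-42),(0,-42),(0,-150)],46,(255,255,0),False)
    a=np.linspace(0,2*np.pi,60);c=np.c_[np.cos(a),np.sin(a)]
    if jar: pl(c*47+jar,54,(0,255,0))
    if small: pl(c*36+small,44,(255,0,255))
    cv2.imwrite(fn,b)
E
python3 - <<'E'
from h import *
wov("pics/w2.png",(-21.1,0)); plan(54,0,110,np.pi/2,1)
E
```

```text
from [53.   1.6] 109.71535190065848 dhead -0.002 t 1.5 F [-0.6 -0.8  0.5]
[0.001, -0.0003, -0.0016, 0.0017]
```

View pics/w2.png

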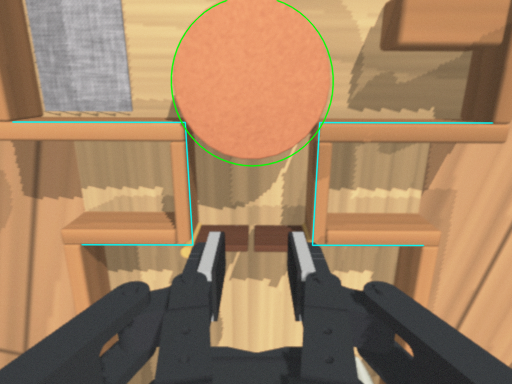

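The retaken view is sharp and the overlay matches the front wall and lane walls to about 1 mm. The jar front is at (252,160) and the flaps are at (250,238). Descending into the lane.

Emit:
{"api": "move_arm", "payload": {"moves": [[[0.001,0.012,-0.0016,0,0.03],[0,0.014,0,0,0.03],[0,0.014,0,0,0.03],[0,0.014,0,0,0.03],[0,0.012,0,0,0.03],[0,0.01,0,0,0.03],[0,0.008,0,0,0.03],[0,0.005,0,0,0.03],[0,0,0,0,0.03],[0,0,0,0,0.03]]]}}

```text
time_s: 2.75
tool_pos: [592.0, -76.6, 196.1]
tcp_rot: [0.557, -0.557, 0.435, -0.435]
wrist_force: [-0.2, -0.5, 0.8]
opening: 30.1
```

```bash
python3 - <<'E'
from h import *
plan(40,0,20,np.pi/2,1)
E
```

```text
from [55.7 -1.3] 22.65369593400078 dhead 0.002 t 2.75 F [-0.2 -0.5  0.8]
[-0.0157, 0.0027, 0.0012, -0.002]
```

Emit:
{"api": "move_arm", "payload": {"moves": [[[-0.006,0.001,0.001,0,0.03],[-0.006,0.001,0,0,0.03],[-0.005,0,0,0,0.03],[-0.004,0,0,0,0.03],[-0.004,0,0,0,0.03],[-0.004,0,0,0,0.03],[-0.004,0,0,0,0.03],[-0.004,0,0,0,0.03],[-0.004,0,0,0,0.03],[-0.004,0,0,0,0.03]]]}}

```text
time_s: 4.0
tool_pos: [581.8, -32.5, 193.7]
tcp_rot: [-0.557, 0.557, -0.435, 0.435]
wrist_force: [0.6, -2.1, 0.4]
opening: 29.8
```

Emit:
{"api": "move_arm", "payload": {"moves": [[[-0.004,0,0,0,0.03],[-0.004,0,0,0,0.03],[-0.004,0,0,0,0.03],[-0.004,0,0,0,0.03],[-0.004,0,0,0,0.03],[-0.004,0,0,0,0.03],[-0.002,0,0,0,0.03],[0,0,0,0,0.03],[0,0,0,0,0.03],[0,0,0,0,0.03]]]}}

```text
time_s: 5.25
tool_pos: [575.6, -7.5, 193.6]
tcp_rot: [-0.557, 0.557, -0.435, 0.435]
wrist_force: [-0.7, 0.4, -0.3]
opening: 30.1
```

```bash
python3 - <<'E'
from h import *
plan(40,0,20,np.pi/2,1)
T=np.load("T.npy")
b=eyes.get_image("top")[90:265,115:365,::-1]
b=cv2.resize(b,(800,560),interpolation=cv2.INTER_CUBIC)
cv2.imwrite("pics/t2.png",b)
E
```

```text
from [-15.3  -0.3] 20.234618028355868 dhead 0.002 t 5.25 F [-0.7  0.4 -0.3]
[0.0553, 0.0002, 0.0004, -0.0021]
```

Emit:
{"api": "move_arm", "payload": {"moves": [[[0.004,0,0,0,0.03],[0.002,-0.006,0,0,0.03],[0,-0.012,0,0,0.03],[0,-0.014,0,0,0.03],[0,-0.014,0,0,0.03],[0,-0.014,0,0,0.03],[0,-0.014,0,0,0.03],[0,-0.008,0,0,0.03],[0,0,0,0,0.03],[0,0,0,0,0.03]]]}}

```text
time_s: 6.55
tool_pos: [576.9, -13.3, 275.2]
tcp_rot: [-0.557, 0.557, -0.435, 0.435]
wrist_force: [-0.5, 0.5, 0.7]
opening: 30.3
```

```bash
python3 - <<'E'
from h import *
plan(-71,80,105,np.pi,10)
wov("pics/w3.png",(-70.8,0),(-182,11))
E
```

```text
from [-9.4 -0.4] 101.83859068197697 dhead 1.573 t 6.55 F [-0.5  0.5  0.7]
[-0.0062, -0.0003, 0.008, -0.1573]
[-0.0048, -0.0003, 0.0089, -0.1573]
[-0.0034, -0.0003, 0.0095, -0.1573]
[-0.0019, -0.0003, 0.01, -0.1573]
[-0.0003, -0.0003, 0.0101, -0.1573]
[0.0013, -0.0003, 0.01, -0.1573]
[0.0029, -0.0003, 0.0097, -0.1573]
[0.0044, -0.0003, 0.0091, -0.1573]
[0.0057, -0.0003, 0.0083, -0.1573]
[0.007, -0.0003, 0.0073, -0.1573]
```

View pics/w3.png

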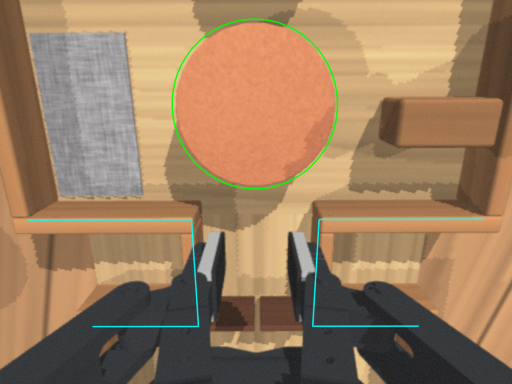

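The big jar stands free at about tray (-70, 0). I'll rotate the jaws, go down between the jar and the block at y 66, and push right.

```bash
python3 - <<'E'
from h import *
plan(-71,66,102,np.pi,10)
E
```

```text
from [-9.4 -0.4] 101.762262428323 dhead 1.573 t 6.65 F [ 0.6 -0.2  0.7]
[-0.0062, -0.0, 0.0066, -0.1573]
[-0.0051, -0.0, 0.0075, -0.1573]
[-0.0038, -0.0, 0.0082, -0.1573]
[-0.0025, -0.0, 0.0087, -0.1573]
[-0.0011, -0.0, 0.009, -0.1573]
[0.0003, -0.0, 0.0091, -0.1573]
[0.0017, -0.0, 0.0089, -0.1573]
[0.0031, -0.0, 0.0085, -0.1573]
[0.0044, -0.0, 0.0079, -0.1573]
[0.0056, -0.0, 0.0071, -0.1573]
```

Emit:
{"api": "move_arm", "payload": {"moves": [[[-0.0062,0,0.0066,-0.1573,0.03],[-0.0051,0,0.0075,-0.1573,0.03],[-0.0038,0,0.0082,-0.1573,0.03],[-0.0025,0,0.0087,-0.1573,0.03],[-0.0011,0,0.009,-0.1573,0.03],[0.0003,0,0.0091,-0.1573,0.03],[0.0017,0,0.0089,-0.1573,0.03],[0.0031,0,0.0085,-0.1573,0.03],[0.0044,0,0.0079,-0.1573,0.03],[0.0056,0,0.0071,-0.1573,0.03]]]}}

```text
time_s: 7.9
tool_pos: [626.3, 63.0, 275.2]
tcp_rot: [0.701, -0.701, -0.089, 0.089]
wrist_force: [-1.3, 0.3, -0.0]
opening: 29.9
```

Emit:
{"api": "move_arm", "payload": {"moves": [[[0,0,0,0,0.03],[0,0,0,0,0.03],[0,0,0,0,0.03],[0,0.006,0,0,0.03],[0,0.006,0,0,0.03],[0,0.006,0,0,0.03],[0,0.006,0,0,0.03],[0,0,0,0,0.03],[0,0,0,0,0.03],[0,0,0,0,0.03]]]}}

```text
time_s: 9.15
tool_pos: [626.3, 62.8, 252.0]
tcp_rot: [-0.702, 0.702, 0.087, -0.087]
wrist_force: [-0.4, 0.3, -0.3]
opening: 30.1
```

```bash
python3 - <<'E'
from h import *
plan(-71,66,20,np.pi,1)
E
```

```text
from [-71.1  66.1] 78.57337093432315 dhead -0.0 t 9.15 F [-0.4  0.3 -0.3]
[-0.0001, 0.0586, -0.0, 0.0002]
```

Emit:
{"api": "move_arm", "payload": {"moves": [[[0,0.01,0,0,0.03],[0,0.01,0,0,0.03],[0,0.01,0,0,0.03],[0,0.01,0,0,0.03],[0,0.008,0,0,0.03],[0,0.006,0,0,0.03],[0,0.003,0,0,0.03],[0,0,0,0,0.03],[0,0,0,0,0.03],[0,0,0,0,0.03]]]}}

```text
time_s: 10.4
tool_pos: [626.3, 62.8, 195.0]
tcp_rot: [-0.702, 0.702, 0.087, -0.087]
wrist_force: [0.4, 0.2, 0.1]
opening: 30.0
```

Emit:
{"api": "move_arm", "payload": {"moves": [[[-0.004,0,0,0,0.03],[-0.004,0,0,0,0.03],[-0.004,0,0,0,0.03],[-0.004,0,0,0,0.03],[-0.005,0,0,0,0.03],[-0.005,0,0,0,0.03],[-0.005,0,0,0,0.03],[-0.005,0,0,0,0.03],[-0.005,0,0,0,0.03],[-0.005,0,0,0,0.03]]]}}

```text
time_s: 11.65
tool_pos: [581.3, 51.4, 194.7]
tcp_rot: [0.702, -0.702, -0.087, 0.087]
wrist_force: [1.4, 0.6, -0.7]
opening: 29.6
```

Emit:
{"api": "move_arm", "payload": {"moves": [[[-0.005,0,0,0,0.03],[-0.005,0,0,0,0.03],[-0.005,0,0,0,0.03],[-0.005,0,0,0,0.03],[-0.005,0,0,0,0.03],[-0.005,0,0,0,0.03],[-0.005,0,0,0,0.03],[-0.005,0,0,0,0.03],[-0.005,0,0,0,0.03],[-0.005,0,0,0,0.03]]]}}

```text
time_s: 12.9
tool_pos: [532.8, 39.2, 194.7]
tcp_rot: [-0.702, 0.702, 0.087, -0.087]
wrist_force: [1.8, 1.6, 1.3]
opening: 30.0
```

```bash
python3 - <<'E'
from h import *
plan(-71,-44,20,np.pi,1)
E
```

```text
from [-71.  -30.3] 21.32494615368512 dhead -0.0 t 12.9 F [1.8 1.6 1.3]
[-0.0137, 0.0013, -0.0, 0.0002]
```

Emit:
{"api": "move_arm", "payload": {"moves": [[[-0.004,0,0,0,0.03],[-0.003,0,0,0,0.03],[-0.003,0,0,0,0.03],[-0.002,0,0,0,0.03],[-0.001,0,0,0,0.03],[0,0,0,0,0.03],[0.003,0,0,0,0.03],[0.006,-0.005,0,0,0.03],[0.004,-0.012,0,0,0.03],[0,-0.014,0,0,0.03]]]}}

```text
time_s: 14.15
tool_pos: [533.5, 39.4, 226.7]
tcp_rot: [-0.702, 0.702, 0.087, -0.087]
wrist_force: [0.7, -0.2, 0.4]
opening: 30.0
```

Emit:
{"api": "move_arm", "payload": {"moves": [[[0,-0.014,0,0,0.03],[0,-0.014,0,0,0.03],[0,-0.014,0,0,0.03],[0,-0.012,0,0,0.03],[0,-0.008,0,0,0.03],[0,0,0,0,0.03],[0,0,0,0,0.03],[0,0,0,0,0.03],[0,0,0,0,0.03],[0,0,0,0,0.03]]]}}

```text
time_s: 15.4
tool_pos: [533.1, 39.3, 287.6]
tcp_rot: [0.702, -0.702, -0.087, 0.087]
wrist_force: [0.6, 0.1, 0.3]
opening: 29.9
```

```bash
python3 - <<'E'
from h import *
plan(-247,8,115,np.pi/2,10)
T=np.load("T.npy")
cv2.imwrite("pics/t3.png",eyes.get_image("top")[:,:,::-1])
wov("pics/w4.png",(-71,-99),(-182,11))
E
```

```text
from [-71.1 -30. ] 114.1796673902958 dhead -1.571 t 15.4 F [0.6 0.1 0.3]
[0.0038, -0.0001, 0.0176, 0.1571]
[0.001, -0.0001, 0.018, 0.1571]
[-0.0018, -0.0001, 0.0179, 0.1571]
[-0.0046, -0.0001, 0.0174, 0.1571]
[-0.0073, -0.0001, 0.0165, 0.1571]
[-0.0097, -0.0001, 0.0151, 0.1571]
[-0.012, -0.0001, 0.0134, 0.1571]
[-0.0139, -0.0001, 0.0114, 0.1571]
[-0.0156, -0.0001, 0.0091, 0.1571]
[-0.0168, -0.0001, 0.0065, 0.1571]
```

View pics/w4.png

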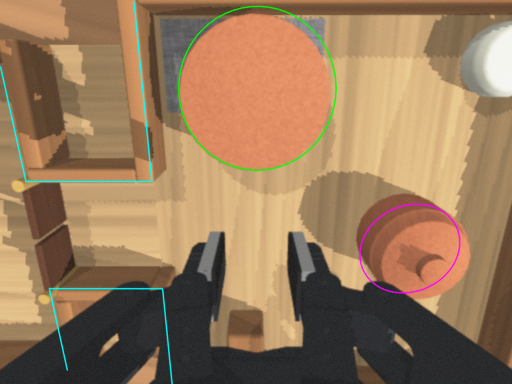

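The big jar fills the free right bay at about (-71, -99). The small jar's body centre, at pixel (421,248), puts it at about (-190, 11). I'll go behind it now.

Emit:
{"api": "move_arm", "payload": {"moves": [[[0.0041,0,0.0178,0.1571,0.03],[0.0013,0,0.0182,0.1571,0.03],[-0.0015,0,0.0181,0.1571,0.03],[-0.0043,0,0.0176,0.1571,0.03],[-0.0072,0,0.0168,0.1571,0.03],[-0.0098,0,0.0154,0.1571,0.03],[-0.0121,0,0.0137,0.1571,0.03],[-0.0141,0,0.0117,0.1571,0.03],[-0.0158,0,0.0094,0.1571,0.03],[-0.017,0,0.0068,0.1571,0.03]]]}}

```text
time_s: 16.8
tool_pos: [529.0, 222.5, 287.7]
tcp_rot: [-0.557, 0.557, -0.436, 0.436]
wrist_force: [0.6, -0.3, 0.1]
opening: 30.0
```

```bash
python3 - <<'E'
from h import *
wov("pics/w5.png",None,(-190,11))
plan(-249,11,21,np.pi/2,1)
E
```

```text
from [-250.4   10.9] 114.2088086815705 dhead 0.002 t 16.9 F [-0.1  0.4 -0.3]
[0.0014, 0.0932, 0.0001, -0.0017]
```

View pics/w5.png

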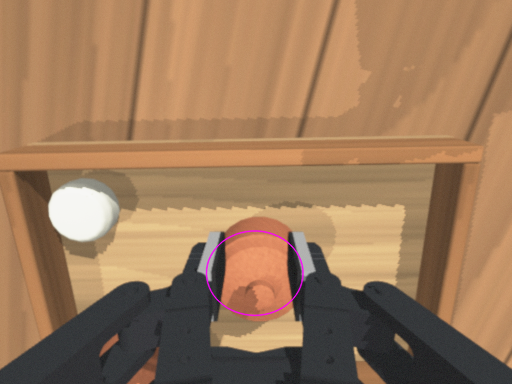

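```bash
python3 - <<'E'
from h import *
T=np.load("T.npy")
for u,z in(((258,217),10),((258,231),44),((221,238),44),((299,238),44),((260,319),44),((250,165),46)): print(u,z,tr(T,px2w("wrist",u,z)).round(1))
print(w2px("wrist",t2w(T,[-249,11],21)),w2px("wrist",t2w(T,[-238,11],21)))
E
```

```text
(258, 217) 10 [-222.1   14. ]
(258, 231) 44 [-225.6   13.8]
(221, 238) 44 [-220.1  -12.8]
(299, 238) 44 [-220.    43.3]
(260, 319) 44 [-150.1   15.4]
(250, 165) 46 [-274.5    8.4]
[[254.15291948 189.84527752]] [[254.19886444 203.42643757]]
```

The white ink box is at (83,210), clear of the fingers. The small jar is at about (-187, 14), with its rear edge at -224, so descending at x -249, y 13 leaves about 13 mm either side.

Emit:
{"api": "move_arm", "payload": {"moves": [[[0.0014,0.012,0.002,0,0.03],[0,0.014,0,0,0.03],[0,0.014,0,0,0.03],[0,0.014,0,0,0.03],[0,0.014,0,0,0.03],[0,0.012,0,0,0.03],[0,0.008,0,0,0.03],[0,0.005,0,0,0.03],[0,0,0,0,0.03],[0,0,0,0,0.03]]]}}

```text
time_s: 18.15
tool_pos: [531.5, 221.1, 195.1]
tcp_rot: [0.558, -0.558, 0.434, -0.435]
wrist_force: [0.3, -0.4, -0.2]
opening: 29.9
```

```bash
python3 - <<'E'
from h import *
plan(-150,0,21,np.pi/2,1)
E
```

```text
from [-247.7   12.8] 21.69575161611104 dhead -0.0 t 18.15 F [ 0.3 -0.4 -0.2]
[0.0977, 0.0007, -0.0128, 0.0001]
```

Emit:
{"api": "move_arm", "payload": {"moves": [[[0.004,0,0,0,0.03],[0.004,0,0,0,0.03],[0.004,0,0,0,0.03],[0.004,0,0,0,0.03],[0.004,0,0,0,0.03],[0.005,0,-0.001,0,0.03],[0.005,0,-0.001,0,0.03],[0.005,0,-0.001,0,0.03],[0.005,0,-0.001,0,0.03],[0.005,0,-0.001,0,0.03]]]}}

```text
time_s: 19.4
tool_pos: [537.5, 175.8, 194.7]
tcp_rot: [0.558, -0.558, 0.435, -0.435]
wrist_force: [0.2, 1.8, 0.2]
opening: 29.7
```

Emit:
{"api": "move_arm", "payload": {"moves": [[[0.006,0,-0.001,0,0.03],[0.006,0,-0.001,0,0.03],[0.006,0,-0.001,0,0.03],[0.006,0,-0.001,0,0.03],[0.006,0,-0.001,0,0.03],[0.006,0,-0.001,0,0.03],[0.006,0,-0.001,0,0.03],[0.006,0,-0.001,0,0.03],[0.006,0,0,0,0.03],[0.006,0,0,0,0.03]]]}}

```text
time_s: 20.65
tool_pos: [544.5, 115.6, 194.7]
tcp_rot: [-0.558, 0.558, -0.435, 0.435]
wrist_force: [-0.8, 0.9, 1.2]
opening: 29.8
```

Emit:
{"api": "move_arm", "payload": {"moves": [[[0.006,0,0,0,0.03],[0.006,0,0,0,0.03],[0.006,0,0,0,0.03],[0.006,0,0,0,0.03],[0.006,0,0,0,0.03],[0.006,0,0,0,0.03],[0.004,0,0,0,0.03],[0,0,0,0,0.03],[0,0,0,0,0.03],[0,0,0,0,0.03]]]}}

```text
time_s: 21.9
tool_pos: [554.1, 77.3, 194.6]
tcp_rot: [-0.558, 0.558, -0.435, 0.435]
wrist_force: [-0.8, -0.5, -0.6]
opening: 29.7
```

```bash
python3 - <<'E'
from h import *
plan(-40,0,21,np.pi/2,1)
T=np.load("T.npy");o,R=state();x,y=tr(T,o["tool_pos"]);s=(x+43.7,y)
b=eyes.get_image("scene")[:,:,::-1].copy()
a=np.linspace(0,2*np.pi,60);c=np.c_[np.cos(a),np.sin(a)]
def pl(p,z,col):
    q=w2px("scene",t2w(T,p,z)); cv2.polylines(b,[np.round(q*8).astype(int)],True,col,1,cv2.LINE_AA,3)
pl(c*36+s,44,(255,0,255));pl(c*36+s,10,(255,0,255));pl(c*47+[-71,-99],54,(0,255,0))
pl([(-273,150),(0,150),(0,42),(85,42),(85,120),(273,120),(273,-120),(85,-120),(85,-42),(0,-42),(0,-150),(-273,-150)],46,(255,255,0))
cv2.imwrite("pics/s2.png",cv2.resize(b[120:350,90:420],(792,552),interpolation=cv2.INTER_CUBIC))
E
```

```text
from [-102.8   -0.3] 21.246097589021275 dhead -0.0 t 21.9 F [-0.8 -0.5 -0.6]
[0.0628, 0.0003, 0.0003, 0.0003]
```

View pics/s2.png

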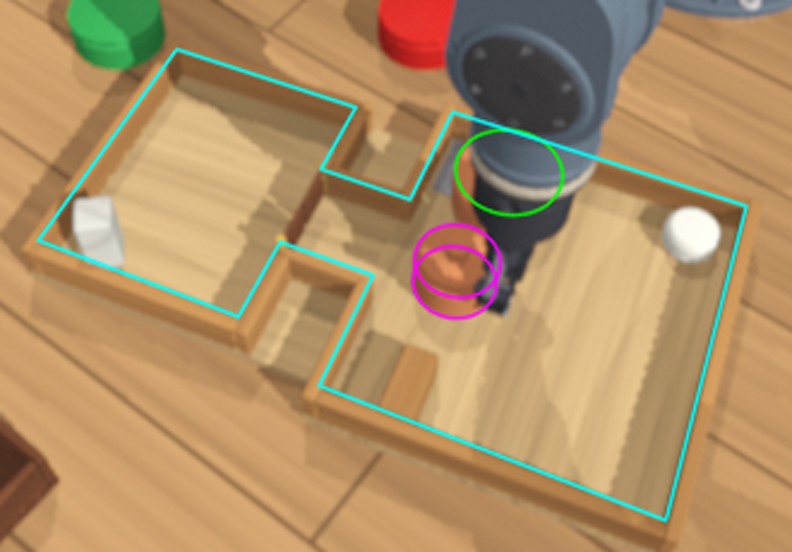

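The small jar sits in the two-finger cradle on the middle line, with the big jar out of the way. Next is pushing it into the lane.

Emit:
{"api": "move_arm", "payload": {"moves": [[[0.005,0,0,0,0.03],[0.006,0,0,0,0.03],[0.006,0,0,0,0.03],[0.006,0,0,0,0.03],[0.006,0,0,0,0.03],[0.006,0,0,0,0.03],[0.006,0,0,0,0.03],[0.006,0,0,0,0.03],[0.006,0,0,0,0.03],[0.006,0,0,0,0.03]]]}}

```text
time_s: 23.2
tool_pos: [568.7, 19.6, 194.7]
tcp_rot: [-0.558, 0.558, -0.435, 0.435]
wrist_force: [-0.3, 1.4, -0.7]
opening: 30.3
```

```bash
python3 - <<'E'
from h import *
plan(20,0,21,np.pi/2,1); T=np.load("T.npy"); F=telemetry.get_obs()["wrist_force"]; print((np.array(F[:2])@rot(T[2])).round(1))
E
```

```text
from [-43.3  -0.3] 21.283923778117867 dhead -0.0 t 23.2 F [-0.3  1.4 -0.7]
[0.0633, 0.0003, 0.0003, 0.0001]
[-1.4 -0. ]
```

Emit:
{"api": "move_arm", "payload": {"moves": [[[0.006,0,0,0,0.03],[0.006,0,0,0,0.03],[0.006,0,0,0,0.03],[0.006,0,0,0,0.03],[0.006,0,0,0,0.03],[0.006,0,0,0,0.03],[0.006,0,0,0,0.03],[0.006,0,0,0,0.03],[0.006,0,0,0,0.03],[0.006,0,0,0,0.03]]]}}

```text
time_s: 24.45
tool_pos: [583.3, -38.4, 194.7]
tcp_rot: [0.558, -0.558, 0.435, -0.434]
wrist_force: [-1.7, 5.2, 0.4]
opening: 29.9
```

```bash
python3 - <<'E'
from h import *
plan(80,0,21,np.pi/2,1); T=np.load("T.npy"); F=telemetry.get_obs()["wrist_force"]; print((np.array(F[:2])@rot(T[2])).round(1))
E
```

```text
from [16.5 -0.4] 21.266501905249413 dhead -0.0 t 24.45 F [-1.7  5.2  0.4]
[0.0635, 0.0002, 0.0004, 0.0002]
[-5.4 -0.3]
```

Emit:
{"api": "move_arm", "payload": {"moves": [[[0.005,0,0,0,0.03],[0.005,0,0,0,0.03],[0.005,0,0,0,0.03],[0.005,0,0,0,0.03],[0.005,0,0,0,0.03],[0.005,0,0,0,0.03],[0.005,0,0,0,0.03],[0.005,0,0,0,0.03],[0.005,0,0,0,0.03],[0.005,0,0,0,0.03]]]}}

```text
time_s: 25.7
tool_pos: [595.4, -86.7, 194.7]
tcp_rot: [0.558, -0.558, 0.435, -0.434]
wrist_force: [-3.1, 6.0, 0.5]
opening: 29.8
```

```bash
python3 - <<'E'
from h import *
plan(141,0,21,np.pi/2,1); T=np.load("T.npy"); F=telemetry.get_obs()["wrist_force"]; print((np.array(F[:2])@rot(T[2])).round(1))
E
```

```text
from [66.4 -0.4] 21.257797171152504 dhead -0.0 t 25.7 F [-3.1  6.   0.5]
[0.0746, 0.0002, 0.0004, 0.0003]
[-6.6 -1.5]
```

Emit:
{"api": "move_arm", "payload": {"moves": [[[0.005,0,0,0,0.03],[0.005,0,0,0,0.03],[0.005,0,0,0,0.03],[0.005,0,0,0,0.03],[0.005,0,0,0,0.03],[0.005,0,0,0,0.03],[0.005,0,0,0,0.03],[0.005,0,0,0,0.03],[0.005,0,0,0,0.03],[0.005,0,0,0,0.03]]]}}

```text
time_s: 26.95
tool_pos: [607.7, -135.1, 194.6]
tcp_rot: [0.558, -0.558, 0.435, -0.434]
wrist_force: [-2.1, 3.5, 0.5]
opening: 30.3
```

Emit:
{"api": "move_arm", "payload": {"moves": [[[0.005,0,0,0,0.03],[0.005,0,0,0,0.03],[0.005,0,0,0,0.03],[0.005,0,0,0,0.03],[0.004,0,0,0,0.03],[0.003,0,0,0,0.03],[0.002,0,0,0,0.03],[0,0,0,0,0.03],[0,0,0,0,0.03],[0,0,0,0,0.03]]]}}

```text
time_s: 28.2
tool_pos: [614.8, -163.2, 194.8]
tcp_rot: [-0.558, 0.558, -0.435, 0.435]
wrist_force: [-0.1, -0.6, -0.7]
opening: 29.6
```

```bash
python3 - <<'E'
from h import *
plan(145,0,21,np.pi/2,1); T=np.load("T.npy"); F=telemetry.get_obs()["wrist_force"]; print((np.array(F[:2])@rot(T[2])).round(1))
b=eyes.get_image("scene")[:,:,::-1]
cv2.imwrite("pics/s3.png",cv2.resize(b[120:350,90:420],(792,552),interpolation=cv2.INTER_CUBIC))
E
```

```text
from [145.3  -0.3] 21.351548882987913 dhead -0.0 t 28.2 F [-0.1 -0.6 -0.7]
[-0.0003, 0.0004, 0.0003, 0.0001]
[ 0.6 -0.2]
```

View pics/s3.png

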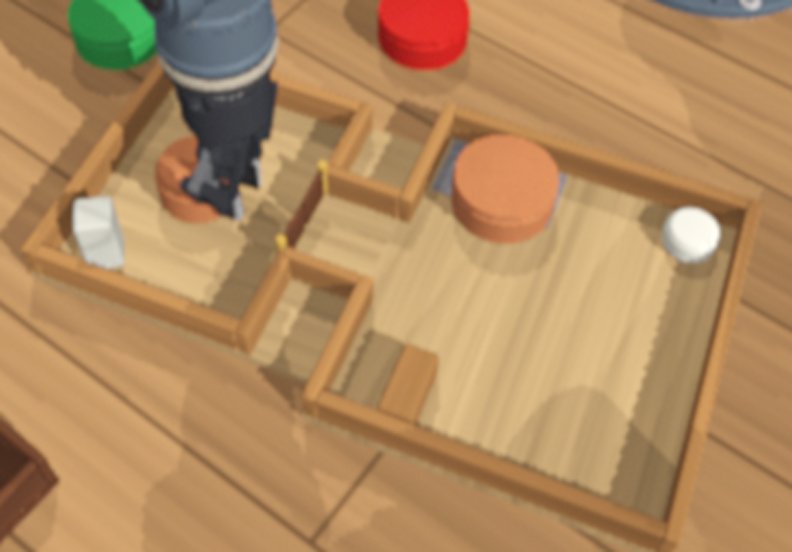

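The small jar is in the catch tray, the flaps are shut behind the fingers, and the big jar stands in the right bay. I'll back off slightly and lift away.

Emit:
{"api": "move_arm", "payload": {"moves": [[[-0.003,0,0,0,0.03],[-0.003,-0.004,0,0,0.03],[0,-0.01,0,0,0.03],[0,-0.014,0,0,0.03],[0,-0.016,0,0,0.03],[0,-0.016,0,0,0.03],[0,-0.016,0,0,0.03],[0,-0.016,0,0,0.03],[0,-0.016,0,0,0.03],[0,-0.016,0,0,0.03]]]}}

```text
time_s: 29.5
tool_pos: [613.3, -157.5, 319.8]
tcp_rot: [0.558, -0.558, 0.435, -0.435]
wrist_force: [-0.7, 0.3, -0.6]
opening: 29.9
```

Emit:
{"api": "move_arm", "payload": {"moves": [[[-0.01,-0.016,-0.02,0,0.03],[-0.01,-0.016,-0.03,0,0.03],[0,-0.01,-0.04,0,0.03],[0,-0.01,-0.04,0,0.03],[0,0,-0.04,0,0.03],[0,0,-0.04,0,0.03],[0,0,-0.02,0,0.03],[0,0,0,0,0.03],[0,0,0,0,0.03],[0,0,0,0,0.03]]]}}

```text
time_s: 30.75
tool_pos: [386.3, -194.2, 370.6]
tcp_rot: [0.558, -0.558, 0.434, -0.434]
wrist_force: [0.3, -0.1, 0.6]
opening: 29.7
```

```bash
python3 - <<'E'
from h import *
plan(145,0,21,np.pi/2,0);T=np.load("T.npy")
b=eyes.get_image("scene")[:,:,::-1].copy()
a=np.linspace(0,2*np.pi,60);c=np.c_[np.cos(a),np.sin(a)]
for s,z,rr in(((187,0),44,36),((187,0),10,36),((-71,-99),54,47)):
    q=w2px("scene",t2w(T,c*rr+s,z)); cv2.polylines(b,[np.round(q*8).astype(int)],True,(255,0,255),1,cv2.LINE_AA,3)
cv2.imwrite("pics/s4.png",cv2.resize(b[120:350,90:420],(792,552),interpolation=cv2.INTER_CUBIC))
E
```

```text
from [ 119.4 -229.5] 197.15558193908547 dhead -0.001 t 30.75 F [ 0.3 -0.1  0.6]
```

View pics/s4.png

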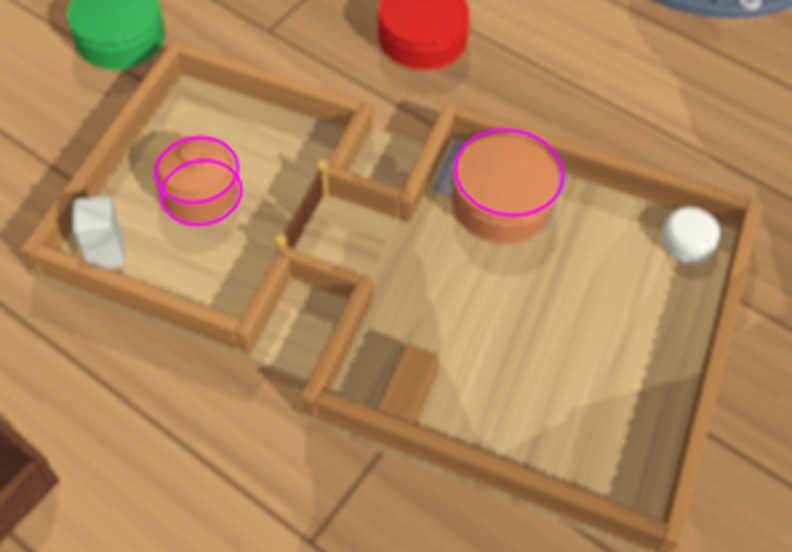

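The small jar stands upright at (199,182), about x 187 in the tray, and the flaps at (305,205) are shut. The big jar stands in the right bay, the seal and ink box haven't moved, and the arm is clear.

```bash
python3 -c "
from cell import job; print(job.hand_in())"
```

```text
the job is handed in; nothing more can be done
None
```

The job is done and handed in, at about 31 s of the 69 s allowed.

- **Big jar:** I pushed it back out of the opening, then sideways into the free right bay; the left bay holds the wooden block. It stands upright at about x -71, y -99 of the tray, past the 85 mm needed to clear the small jar's way.
- **Small jar:** I slid it with two fingertips through the opening and the flaps. It stands upright in the catch tray at about x 187, y 0, with both flaps closed behind it.
- **Forces:** the highest wrist force I read was about 7 N. I only took readings at the end of each move, so a brief higher value in between would not show.
- **Other objects:** in the last picture the stone seal, the ink box and the green and red look-alikes had not visibly moved, and the arm touched nothing.

**Disagreement:** my first fit of the tray's position left errors of 5–7 mm at its corners. I shifted it by 3 mm along the tray, and the close-up wrist view then agreed to about 1 mm at the opening. No other check failed.

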